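# Hold the spinning bolt head inside the candlestick turning stand

## Robot

A 6-joint arm with a two-finger parallel gripper is mounted at the origin on the work surface. World frame = base frame: x ahead of the robot, y to its left, z up, the work surface at z = 0. Lengths are in m, angles in rad, forces in N, time in s.
With the tool pointing down it reaches from about 0.25 to 0.775 m from the base axis. Payload 4 kg.
Tool frame: the origin (TCP) lies at the very end of the fingers, on their centre line; the grasp point (between the pads) lies 19 mm behind it; z points along the fingers, y is the line along which they close (so a half turn about z gives the same grasp; the last joint's range is limited). The gripper opens to 94 mm and grips with 3 to 60 N. Pads are 16 mm wide; open, the fingers measure 119 mm over their backs; the gripper's body (75 mm by 177 mm) begins 78 mm behind the grasp point.
Start: joints at [-0.103, 0.087, 1.371, -0, 1.684, -0.103], TCP at [0.55, -0, 0.206] pointing down, gripper open.
Joint ranges: [-3.1, 3.1], [-0.76, 2.03], [0.27, 2.55], [-1.08, 4.22], [0.17, 2.65], [-2.57, 2.57]. Speed limits (rad/s): [2.79, 2.79, 3.14, 3.14, 3.14, 3.14].

## Interface

Orientations are given as [roll, pitch, yaw] about the fixed x, y, z axes, in that order (R = Rz(yaw) Ry(pitch) Rx(roll)).
In Python, from bench import robot, vision gives the robot as it stands.
- The arm moves only by the shell command python3 -m crank 'ROWS'. ROWS is JSON, a list of rows, each a list of 3 entries, a list of its own where there are three numbers: the closure, from 0 (fully open) to 1 (shut), then the shift along the tool's x, y, z in m, then the turn, a rotation vector about the tool's x, y, z in degrees. A call has 1 to 8 rows; each row shifts and turns the commanded pose from where the row before left it, along the tool's axes as they then stand; what a row does not reach is not made up. A row lasts 1/10 s, in which the tool goes at most 50 mm and 8.59 degrees, less where a joint would pass 70% of its speed; a pose out of reach is approached as far as the arm can. A call with a gripper value outside its range is refused whole. The fingers move at their own pace and stop on an object; the grip force is fixed at half the most. Time passes only in rows, so rows that do not move let the fingers close. It gives the time, the measured TCP pose, the force, the opening and the grip force at its end, in the units of the state.
- robot.get_obs(): the state, without advancing time (a new reading comes with each control period).
- vision.snapshot(name): name is "scene" or "side" or "wrist"; returns a dict with "color" (384x512x3 uint8, red, green, blue), "z_map" (384x512 float32, m along the optical axis (not along the pixel's ray), 0 where there is no reading), "fx", "fy", "cx", "cy" (pixels), "dist" ([k1, k2, p1, p2, k3] as OpenCV has them; the pictures are not rectified), "R" (3x3) and "t" (3): a world point X has camera coordinates R X + t. Camera axes: x right, y down, z forward; pixel columns grow to the right and rows downward; lengths in m; the calibration is good to about 2 mm. A picture is of the moment at which its call begins.
- robot.close_job(): hands the job in; it is judged then, once.
The state is a dict: "time": time; "joint_positions": joint angles; "qvel": joint speeds; "joint_torque": joint torques, N m; "tool_pos": TCP position; "ee_rot": TCP orientation; "wrist_force": force on the tool from outside, world axes, zero at the start; "wrist_torque": the same for the moment, N m; "width": finger opening in m; "finger_force": force on a finger pad.
Only numpy, scipy, OpenCV 4.12 (cv2) and the standard library are available. Lean on these libraries where they do the work, as an engineer would, in place of code of your own. Each camera call takes 0.05 s, during which the arm holds its last target. There are 200 camera calls.

## Task

The driver clamped beside the candlestick turning stand is running up the nut, but the mounting bolt spins round with it. Lever the stand's hinged service cover up with the blade of the spatula until it stands open by itself, upright or leaning back, and lay the spatula back on its blue mat; then reach down into the gap behind the mounting bracket, grip the brass hex bolt head between the fingers and hold it firmly so that it no longer turns. Finish while still holding it, with the other things on the bench left where they are.

Things in the scene. Friction and masses are not known exactly. Their poses are not given: they have to be found in the camera images.
- turning_head: Turning stand, fixed. Green gear-head box 210 (x) x 200 (y) mm, walls 3 thick, rim at z = 125, under an aluminium cover. Origin: at table height below the box's centre. x points from the front wall (towards the robot, x = -105) to the hinge wall (x = 105), y along the bed to the candlestick, z up. Inside, upright dark steel mounting bracket: x -75 to 45, inner face y = -89, top z = 116.
- notch (a point): Centre of the pry notch in the box's front wall, right under the cover's free edge (a yellow strip on the cover marks it): 70 wide (along y), 10 high, open straight through the 3 mm wall into the box. Stand frame (-105, 0, 120) mm. Behind it is free space 40 mm deep or more.
- gap (a point): Middle of the gap between mounting bracket (y = -89) and gear motor (near face y = -45, top z = 104; ribs to 107), at rim height; stand frame (-15, -67, 125) mm. The gap is 44 wide along the stand's y, free for x -100 to 100 and down to z = 25; the bolt head sticks into it from the bracket.
- driver (a point): Centre of the front end of the orange driver's motor, on the bolt line; stand frame (-15, -265, 95) mm. Bench bracket, nut, socket, chuck, driver and clamp fill y -100 to -360, x -65 to 45 (battery to x = 160), below z = 131, but a clamp screw to z = 142 at y -217 to -247. Do not grip these.
- candlestick (a point): A point on the axis of the candlestick lying between box and tailstock; stand frame (0, 200, 80) mm. It fills y 115 to 515, radius up to 62 about z = 80; the tailstock reaches y = 660; all below z = 145.
- cover (a joint): Cover angle, rad: 0 shut, 1.57 upright, stop at 1.9 leaning back. Stiff hinge: it stays where it is left; lifting takes about 2 N at the free edge. Panel 210 (from hinge to free edge) x 206 x 3 mm, 0.17 kg.
- cover_edge (a point): Middle of the underside of the cover's free edge, straight above the pry notch when shut: stand frame (-105, 0, 125.5) mm. Moves with the cover.
- cover_hinge (a point): Middle of the cover's hinge line, at its far lower edge: stand frame (105, 0, 125.5) mm. The line runs along the stand's y; the free edge swings up and away from the robot.
- bolt (a joint): Turn of the bolt about the stand's y axis, rad, no stops. Dragged by the driver it creeps round at about 0.4 rad/s with 0.08 N m until it is held.
- bolt_head (a point): Centre of the bolt's brass hex head, red paint mark on one flat: 24 mm across flats, 28 across corners, 12 thick (stand y -85 to -73). Stand frame (-15, -79, 95) mm, 30 below the box rim. y axis: bolt axis; the point turns with the bolt. A washer 4 thick, 32 across lies between it and the bracket. With the cover open it can be gripped from above, fingers closing along the stand's x.
- spatula: Loose spatula, 0.07 kg: square wooden handle 100 long, 20 wide, 20 high, then a flat steel blade 80 long, 24 wide, 2 thick, level with the handle's middle (10 mm above its underside). Origin on the handle's underside under the balance point; x points along the tool to the blade: handle from x = -85 to +15, brass ferrule to 29, blade tip at x = +105.
- mat: Fixed blue mat 220 (x) x 100 (y) x 3 mm, the spatula's place. Origin at the centre of its underside.
- wax_tin: Bystander: round yellow-labelled tin, 74 across, 45 high mm. Origin under its centre.
- sanding_block: Bystander: cork block 90 x 55 x 30 mm. Origin under its centre.
- solvent_bottle: Bystander: amber bottle, 66 across, 160 high mm. Origin under its centre.
- gesso_jar: Bystander: white jar, 74 across, 85 high mm. Origin under its centre.
- drip_cup: Bystander: brass drip pan with a short socket in the middle, 84 across, 32 high mm. Origin under its centre.
- loose_candlestick: Bystander: upright brown-gilt candlestick, 104 across, 300 high mm. Origin under its centre.
Things that resemble listed ones, but are neither listed nor needed, are in the scene too. Of the things that look like the mat, the larger one is meant.

How it is judged:
By the outcome, as a careful person would: the job done as asked, in the order asked, and still so for the second after the job is handed in, while the arm keeps its last pose, push and grip.
It also fails if it takes over 72 s, if anything falls off the work surface, if the arm or the gripper's body presses on something with over 40 N, if the wrist force passes 120 N, or if a joint passes its speed limit or range.

## Working session

There is one attempt and no reset: what is moved stays moved. The work goes in short steps, Python scripts to look and compute and a shell command to move; the robot and the scene stay as the last step left them, time stands still between calls to the robot, and variables do not carry over. Pictures are saved under pics/ and viewed, at most 10 in all, crops included, and the job is handed in when it is done.

```bash
ls; mkdir -p pics; cat > h.py <<'E'
import numpy as np, cv2
from bench import robot, vision
def snap(n):
    return vision.snapshot(n)
def save(s,f,crop=None,scale=1):
    im=s["color"][:,:,::-1]
    if crop: u0,v0,u1,v1=crop; im=im[v0:v1,u0:u1]
    cv2.imwrite("pics/"+f,cv2.resize(im,None,fx=scale,fy=scale,interpolation=cv2.INTER_CUBIC))
def cloud(s):
    h,w=s["z_map"].shape
    K=np.array([[s["fx"],0,s["cx"]],[0,s["fy"],s["cy"]],[0,0,1]])
    uv=np.stack(np.meshgrid(np.arange(w),np.arange(h)),-1).reshape(-1,1,2).astype(float)
    n=cv2.undistortPoints(uv,K,np.array(s["dist"],float))[:,0]
    z=s["z_map"].reshape(-1,1)
    P=np.hstack([n*z,z]); X=(P-s["t"])@np.array(s["R"])
    X[z[:,0]==0]=np.nan
    return X.reshape(h,w,3)
def proj(s,X):
    K=np.array([[s["fx"],0,s["cx"]],[0,s["fy"],s["cy"]],[0,0,1]])
    return cv2.projectPoints(np.atleast_2d(X).astype(float),cv2.Rodrigues(np.array(s["R"]))[0],np.array(s["t"],float),K,np.array(s["dist"],float))[0][:,0]
E
python3 - <<'E'
from h import *
import pickle
d={}
for n in ["scene","side","wrist"]:
    d[n]=snap(n)
pickle.dump(d,open("d0.pkl","wb"))
cv2.imwrite("pics/a.png",np.vstack([np.hstack([d["scene"]["color"],d["side"]["color"]])])[:,:,::-1][:, :, :] if 0 else cv2.resize(d["scene"]["color"][:,:,::-1],(800,600)))
cv2.imwrite("pics/b.png",cv2.resize(d["side"]["color"][:,:,::-1],(800,600)))
for n in d: print(n, -np.array(d[n]["R"]).T@d[n]["t"], d[n]["fx"])
print(robot.get_obs())
E
```

```text
pics
scene [1.38601124 0.2005023  0.7253413 ] 363.26897673702246
side [ 0.16603228 -0.69445928  0.86803811] 347.58702010228336
wrist [0.55125659 0.08283533 0.38364326] 302.70854155386786
{'time': 0.15, 'joint_positions': array([-1.03089954e-01,  8.77865219e-02,  1.37188243e+00, -3.24028618e-05,
        1.68358071e+00, -1.03089466e-01]), 'qvel': array([-0.0005622 , -0.00096777, -0.0062232 ,  0.00019359, -0.000612  ,
        0.00020542]), 'joint_torque': array([ 1.24418581e-03, -3.40636396e+01, -3.02795255e+01,  7.18983379e-02,
        3.04441026e-02, -1.11468453e-04]), 'tool_pos': array([5.49590232e-01, 3.19496911e-05, 2.04584855e-01]), 'ee_rot': array([-3.13994114e+00, -1.38484774e-04,  1.57079210e+00]), 'wrist_force': array([1.55927919, 0.46376922, 0.104494  ]), 'wrist_torque': array([ 0.02471245, -0.04532672,  0.02775646]), 'finger_force': 0.0, 'width': 0.09391727051330077}
```

View pics/a.png

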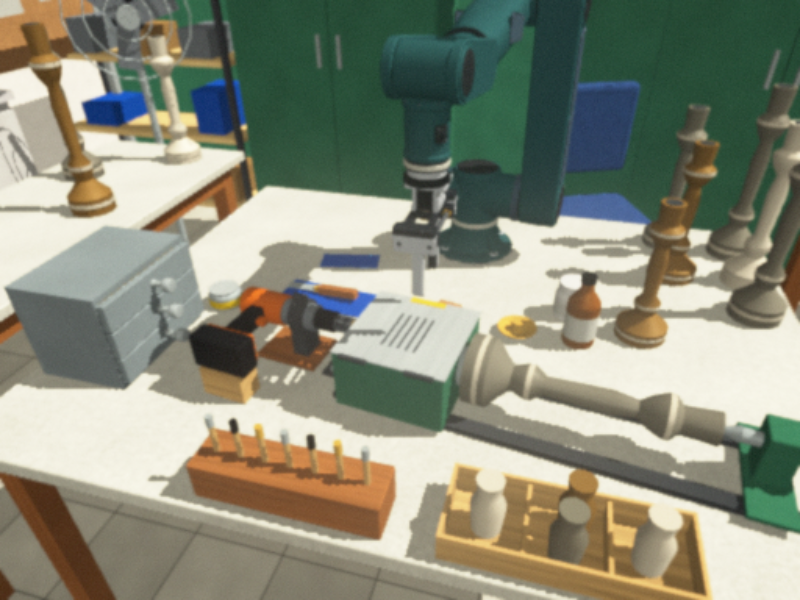

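View pics/b.png

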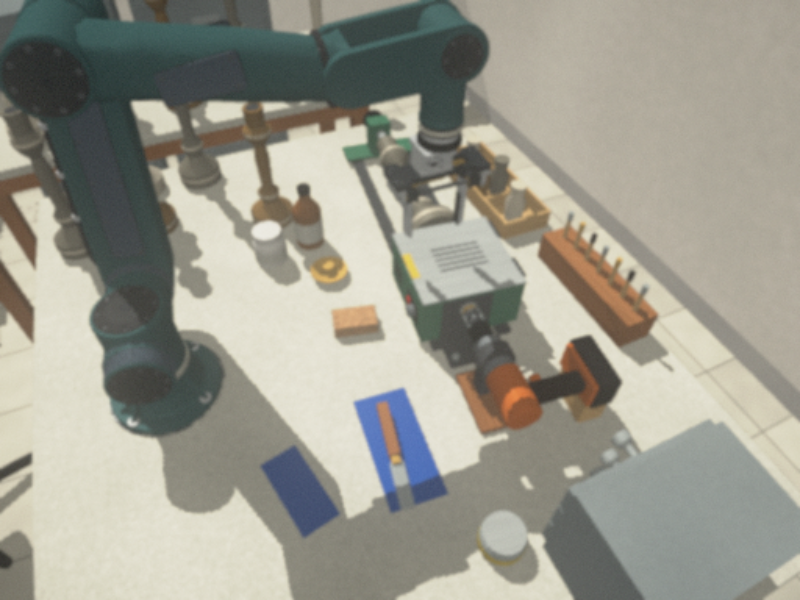

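The side view shows the larger blue mat with the spatula on it at about (400,450), and a smaller dark blue mat at (300,490). The stand's cover is at (460,262), with its yellow strip at (410,265). Next I'll measure positions from the point clouds of both views.

```bash
cat > m1.py <<'E'
from h import *
import pickle
d=pickle.load(open("d0.pkl","rb"))
for n in ["side","scene"]:
    s=d[n]; X=cloud(s); hsv=cv2.cvtColor(s["color"],cv2.COLOR_RGB2HSV)
    H,S,V=[hsv[...,i].astype(int) for i in range(3)]
    def rep(name,m,zr):
        m=m&(X[...,2]>zr[0])&(X[...,2]<zr[1])
        k,l,st,c=cv2.connectedComponentsWithStats(m.astype(np.uint8))
        for i in range(1,k):
            if st[i,4]<25: continue
            P=X[l==i]; r=cv2.minAreaRect((P[:,:2]*1000).astype(np.float32))
            ctr=np.median(P,0)
            print(n,name,st[i,4],"px",c[i].round(),"med",ctr.round(4),"rect",np.round(r[0]),np.round(r[1]),round(r[2],1))
    rep("blue",(H>105)&(H<130)&(S>110),(-.01,.03))
    rep("brown",(H<18)&(S>90)&(X[...,0]>.2)&(X[...,0]<.75)&(X[...,1]<0.1),(.008,.05))
    rep("yellow",(H>20)&(H<32)&(S>130),(.1,.15))
    m=(S<60)&(X[...,2]>.118)&(X[...,2]<.135)&(X[...,0]>.4)
    rep("cover",m,(.118,.135))
E
python3 m1.py
```

```text
side blue 1419 px [254. 282.] med [ 0.3661 -0.2801  0.0046] rect [ 355. -274.] [186.  93.] 85.2
side brown 310 px [227. 203.] med [ 0.3802 -0.007   0.032 ] rect [380.  -5.] [51. 83.] 75.0
side brown 496 px [308. 259.] med [ 0.522  -0.2845  0.0136] rect [ 527. -268.] [127.  48.] 83.0
side brown 197 px [248. 275.] med [ 0.3448 -0.267   0.0285] rect [ 346. -264.] [98. 17.] 80.2
side yellow 45 px [262. 170.] med [ 0.5015 -0.0077  0.1313] rect [502.  -7.] [57. 11.] 82.6
side cover 484 px [450.  37.] med [1.8497 0.5265 0.1262] rect [1851.  643.] [  24. 1003.] 0.3
side cover 64 px [162.   6.] med [0.5375 1.5181 0.1264] rect [ 543. 1521.] [128.  32.] 4.3
side cover 3303 px [293. 166.] med [ 0.5963 -0.0307  0.1307] rect [604.   5.] [264. 216.] 83.2
side cover 259 px [316. 224.] med [ 0.5471 -0.251   0.1239] rect [ 553. -239.] [56. 73.] 8.4
side cover 507 px [382. 232.] med [ 0.6966 -0.3441  0.1302] rect [ 699. -338.] [109.  43.] 82.3
side cover 25 px [392. 291.] med [ 0.6178 -0.4886  0.1196] rect [ 619. -487.] [16. 15.] 7.8
side cover 223 px [374. 354.] med [ 0.4898 -0.592   0.1263] rect [ 49
[... 749 characters left out ...]
02  0.1262] rect [ 526. -521.] [64.  9.] 1.8
scene cover 477 px [ 63. 206.] med [ 0.7479 -0.5376  0.1262] rect [ 717. -582.] [122. 256.] 38.8
scene cover 3485 px [261. 216.] med [ 0.621  -0.0134  0.1291] rect [603. -18.] [208. 222.] 83.3
scene cover 148 px [192. 195.] med [ 0.5667 -0.2406  0.1228] rect [ 564. -243.] [45. 67.] 8.9
scene cover 425 px [141. 217.] med [ 0.7088 -0.3311  0.1287] rect [ 704. -334.] [110.  42.] 78.6
scene cover 279 px [310. 230.] med [0.6499 0.1281 0.1266] rect [634. 130.] [47. 95.] 52.5
scene cover 27 px [134. 271.] med [ 0.8941 -0.2357  0.1278] rect [ 893. -237.] [ 6. 11.] 43.8
scene cover 26 px [234. 292.] med [0.8941 0.0022 0.128 ] rect [894.   0.] [ 6. 12.] 2.0
```

```bash
cat > m2.py <<'E'
from h import *
import pickle
s=pickle.load(open("d0.pkl","rb"))["wrist"]
X=cloud(s); hsv=cv2.cvtColor(s["color"],cv2.COLOR_RGB2HSV)
H,S,V=[hsv[...,i].astype(int) for i in range(3)]
m=(X[...,2]>.121)&(X[...,2]<.137)&(S<90)
k,l,st,c=cv2.connectedComponentsWithStats(m.astype(np.uint8))
i=1+np.argmax(st[1:,4]); P=X[l==i]
print(st[i],np.median(P,0)); A=np.c_[P[:,:2],np.ones(len(P))]; print("plane",np.linalg.lstsq(A,P[:,2],rcond=None)[0])
r=cv2.minAreaRect((P[:,:2]*1000).astype(np.float32)); print(r, cv2.boxPoints(r))
for x in np.arange(-20,21,10): pass
y=(H>20)&(H<32)&(S>130)&(X[...,2]>.11)&(X[...,2]<.14)
if y.sum(): Q=X[y]; print("yellow",y.sum(),Q.mean(0),cv2.minAreaRect((Q[:,:2]*1000).astype(np.float32)))
save(s,"c.png",scale=1.5)
E
python3 m2.py
```

```text
[  187    88   265   228 44289] [0.59415113 0.00912984 0.1283509 ]
plane [0.00098173 0.00166982 0.12778715]
((604.309814453125, -17.417770385742188), (207.38221740722656, 217.75369262695312), 82.93671417236328) [[ 483.50882 -106.93385]
 [ 699.61    -133.71007]
 [ 725.11084   72.09831]
 [ 509.00964   98.87453]]
yellow 1296 [ 0.50656882 -0.00548831  0.12865745] ((529.67236328125, -89.66759490966797), (40.025333404541016, 244.98728942871094), 15.619861602783203)
```

View pics/c.png

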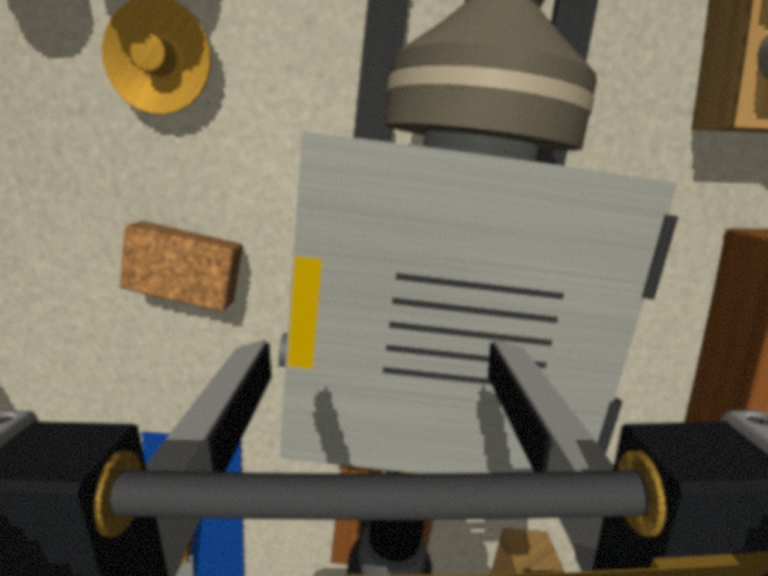

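The wrist view shows the cover from (283,135) to (675,470), with the yellow strip at (305,312) and the sanding block at (180,265). The stand origin comes out at about (0.6005, -0.0168) with yaw -7.1°. The mat candidates are the larger one, seen in the side view at (254,282) in native pixels and 186+ mm long in the measurement, and the small dark one at about (190,315). The larger one carries the spatula. I'll move over it to confirm.

```bash
python3 -m crank '[[0,[-0.042,-0.024,0],[0,0,0]],[0,[-0.042,-0.024,0],[0,0,0]],[0,[-0.042,-0.024,0],[0,0,0]],[0,[-0.042,-0.024,0],[0,0,0]],[0,[-0.042,-0.024,0],[0,0,0]],[0,[-0.042,-0.024,0],[0,0,0]],[0,[-0.042,-0.024,0],[0,0,0]],[0,[-0.042,-0.024,0],[0,0,0]]]' && python3 -m crank '[[0,[-0.042,-0.024,0],[0,0,5]],[0,[0,0,0],[0,0,5]],[0,[0,0,0],[0,0,0]],[0,[0,0,0],[0,0,0]]]'
cat > m3.py <<'E'
from h import *
import pickle,sys
s=snap("wrist"); pickle.dump(s,open("w1.pkl","wb")); save(s,sys.argv[1],scale=1.5)
X=cloud(s); hsv=cv2.cvtColor(s["color"],cv2.COLOR_RGB2HSV)
H,S,V=[hsv[...,i].astype(int) for i in range(3)]
def rep(name,m):
    m=cv2.morphologyEx(m.astype(np.uint8),cv2.MORPH_OPEN,np.ones((3,3)))
    k,l,st,c=cv2.connectedComponentsWithStats(m)
    for i in range(1,k):
        if st[i,4]<150: continue
        P=X[l==i]; r=cv2.minAreaRect((P[:,:2]*1000).astype(np.float32))
        print(name,st[i,4],"px",c[i].round(),"med",np.median(P,0).round(4),"rect",np.round(r[0],1),np.round(r[1],1),round(r[2],1))
z=X[...,2]
rep("mat",(H>105)&(H<130)&(S>110)&(z<.01))
rep("handle",(z>.016)&(z<.035)&(H<20)&(S>80))
rep("blade",(z>.008)&(z<.02)&(S<70))
o=robot.get_obs(); print(o["time"],o["tool_pos"],o["ee_rot"])
E
python3 m3.py d.png
```

```text
time: 0.95
tool_pos: [0.3566, -0.3373, 0.2053]
ee_rot: [3.141, -0.0, 1.571]
wrist_force: [1.4, -0.3, -0.3]
width: 0.0944
finger_force: 0.0
time: 1.35
tool_pos: [0.334, -0.3776, 0.2052]
ee_rot: [-3.141, -0.001, 1.398]
wrist_force: [0.2, -0.4, 0.1]
width: 0.0943
finger_force: 0.0
mat 11753 px [258.  86.] med [ 0.366  -0.2701  0.003 ] rect [ 355.7 -284.8] [218.6  98.4] 85.1
mat 6017 px [114. 128.] med [ 0.1742 -0.289   0.002 ] rect [ 174.  -293.4] [ 66.8 147.8] 12.1
handle 1569 px [246.  71.] med [ 0.349  -0.2566  0.0282] rect [ 348.1 -260.7] [100.9  18. ] 80.2
blade 526 px [247. 143.] med [ 0.3353 -0.3371  0.0108] rect [ 334.7 -337.1] [39.6 23.3] 80.3
1.4 [ 0.33436997 -0.37734111  0.20533918] [-3.14158759e+00 -4.69726318e-04  1.39883846e+00]
```

View pics/d.png

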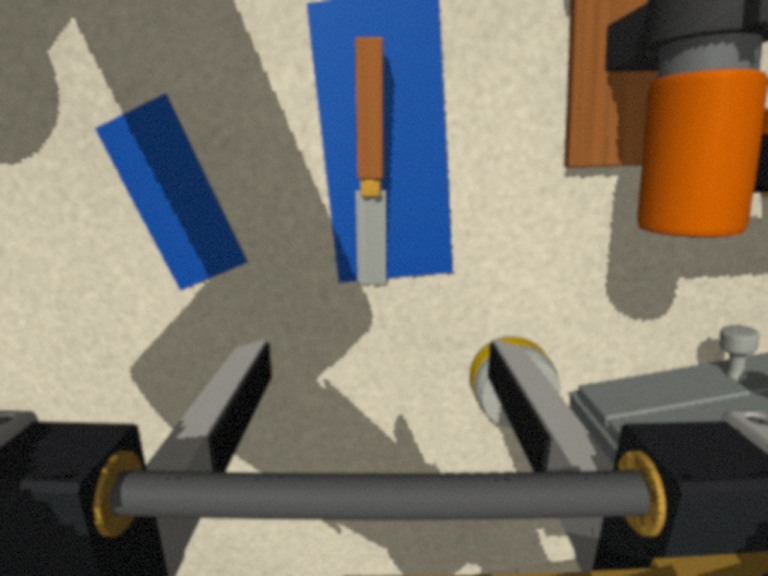

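The wrist view confirms the large mat from (310,0) to (450,280), 218x98 mm, carrying the spatula: handle (370,105), ferrule (370,187), blade to (372,283). The small mat at (170,190) is the decoy. I'll check the height profile along the tool.

```bash
cat > m4.py <<'E'
from h import *
import pickle
for f,n in (("w1.pkl",None),("d0.pkl","side"),("d0.pkl","scene")):
    s=pickle.load(open(f,"rb")); s=s[n] if n else s
    X=cloud(s); a=np.radians(-99.8); c=np.array([.3481,-.2607]); u=np.array([np.cos(a),np.sin(a)]); v=np.array([-u[1],u[0]])
    D=X[...,:2]-c; p=D@u; q=D@v
    print(n)
    for x in range(-60,165,10):
        m=(abs(p*1000-x)<4)&(abs(q)<.006)
        k=(abs(p*1000-x)<4)&(abs(abs(q)-.018)<.003)
        print(x,m.sum(),np.round(np.nanmedian(X[m][:,2]),4) if m.sum() else "-", np.round(np.nanmedian(X[k][:,2]),4) if k.sum() else "-")
E
python3 m4.py
```

```text
None
-60 66 0.003 0.0033
-50 51 0.0326 0.0033
-40 99 0.032 0.0029
-30 90 0.0307 0.003
-20 88 0.0299 0.0032
-10 87 0.0286 0.0028
0 78 0.0278 0.0029
10 88 0.0269 0.003
20 77 0.0257 0.0031
30 77 0.0246 0.0029
40 72 0.0236 0.0028
50 68 0.0199 0.0026
60 70 0.0182 0.0027
70 69 0.0117 0.0029
80 61 0.0106 0.0029
90 1331 0.319 0.3191
100 78 0.0087 0.0032
110 55 0.0072 0.0028
120 54 0.0065 0.0029
130 54 0.0052 0.003
140 40 0.0001 -0.0003
150 54 -0.0001 -0.0002
160 54 -0.0002 -0.0001
side
-60 0 - 0.0041
-50 2 0.0345 0.0047
-40 10 0.0341 0.0047
-30 11 0.0324 0.0038
-20 12 0.032 0.0043
-10 14 0.0308 0.0045
0 12 0.0291 0.0046
10 11 0.0283 0.0053
20 11 0.0276 0.0048
30 13 0.0261 0.0046
40 10 0.0256 0.0031
50 16 0.0222 0.0044
60 18 0.0195 0.005
70 14 0.0136 0.0042
80 15 0.0129 0.0056
90 12 0.0122 0.005
100 16 0.01 0.0056
110 14 0.0102 0.0045
120 13 0.0084 0.0045
130 16 0.008 0.0038
140 19 0.0019 0.0024
150 14 0.0014 0.0007
160 15 0.0022 0.0032
scene
-60 5 0.0027 0.0037
-50 19 0.0216 0.0039
-40 9 0.0266 0.0041
-30 8 0.0155 0.0042
-20 7 0.0039 -
-10 3 0.0285 0.0032
0 6 0.015 0.003
10 6 0.028 0.0027
20 8 0.02 0.003
30 3 0.0243 0.0029
40 5 0.0237 0.0032
50 5 0.0196 0.004
60 6 0.0162 0.0026
70 5 0.0128 0.0017
80 2 0.0118 0.0043
90 3 0.0104 0.0044
100 4 0.0094 0.0054
110 4 0.0083 0.0064
120 4 0.0051 0.0032
130 2 0.0073 0.0057
140 3 0.0052 0.0006
150 2 0.0004 -0.001
160 3 0.0007 -0.0012
```

The spatula lies nose-down by about 5.7° with its blade tip on the mat. I'll pitch the gripper to match and descend.

```bash
python3 -m crank '[[0,[0.0446,-0.0032,0],[0,0,0]],[0,[0.0446,-0.0032,0],[0,5.7,0]],[0,[-0.0048,0,0.048],[0,0,0]],[0,[-0.0048,0,0.048],[0,0,0]],[0,[-0.0048,0,0.048],[0,0,0]],[0,[0,0,0],[0,0,0]],[0,[0,0,0],[0,0,0]]]'; python3 m3.py e.png
```

```text
time: 2.1
tool_pos: [0.3436, -0.2882, 0.0612]
ee_rot: [-3.141, -0.1, 1.399]
wrist_force: [0.5, 0.2, 0.3]
width: 0.0941
finger_force: 0.0
mat 22825 px [267. 186.] med [ 0.3669 -0.2615  0.0029] rect [ 356.2 -280.6] [209.1  98.8] 85.2
mat 8317 px [ 55. 231.] med [ 0.1736 -0.2715  0.0019] rect [ 172.4 -284.2] [ 68.2 129.3] 12.2
handle 3371 px [251. 183.] med [ 0.349  -0.2547  0.0282] rect [ 348.5 -259.9] [99.2 19.2] 80.3
blade 387 px [471.  17.] med [ 0.5315 -0.1624  0.0138] rect [ 535.1 -160.8] [19.8 14.9] 8.9
blade 204 px [483. 123.] med [ 0.5332 -0.2426  0.0166] rect [ 533.3 -241.9] [30.6  2.6] 81.9
blade 937 px [251. 277.] med [ 0.3342 -0.3377  0.0106] rect [ 334.9 -337. ] [39.9 23.6] 80.8
2.15 [ 0.34466121 -0.28976673  0.06315768] [ 3.1386314  -0.09732986  1.39833038]
```

```bash
python3 -m crank '[[0,[-0.003,0,0.03],[0,0,0]],[0,[-0.0023,0,0.024],[0,0,0]],[0,[0,0,0],[0,0,0]],[0,[0,0,0],[0,0,0]]]'; python3 -m crank '[[0.85,[0,0,0],[0,0,0]],[0.85,[0,0,0],[0,0,0]],[1,[0,0,0],[0,0,0]],[1,[0,0,0],[0,0,0]],[1,[0,0,0],[0,0,0]],[1,[0,0,0],[0,0,0]],[1,[0,0,0],[0,0,0]],[1,[0,0,0],[0,0,0]]]'
```

```text
time: 2.55
tool_pos: [0.3448, -0.2907, 0.0094]
ee_rot: [3.138, -0.097, 1.397]
wrist_force: [-0.5, -0.2, 0.8]
width: 0.0943
finger_force: 0.0
time: 3.35
tool_pos: [0.3432, -0.2889, 0.0064]
ee_rot: [-3.141, -0.1, 1.396]
wrist_force: [-0.1, -0.7, -0.0]
width: 0.0334
finger_force: 0.0
```

```bash
python3 -m crank '[[1,[0,0,0],[0,0,0]],[1,[0,0,0],[0,0,0]],[1,[0,0,0],[0,0,0]],[1,[0,0,0],[0,0,0]],[1,[0,0,0],[0,0,0]]]';python3 -m crank '[[1,[0.003,0,-0.03],[0,0,0]],[1,[0.0045,0,-0.045],[0,0,0]],[1,[0.0045,0,-0.045],[0,0,0]],[1,[0.004,0,-0.04],[0,-5.7,0]],[1,[0,0,0],[0,0,0]],[1,[0,0,0],[0,0,0]]]'; python3 - <<'E'
from h import *
import pickle
d={n:snap(n) for n in ("side","scene","wrist")}; pickle.dump(d,open("d2.pkl","wb"))
save(d["side"],"f.png",scale=1.5)
E
```

```text
time: 3.85
tool_pos: [0.3432, -0.2889, 0.0065]
ee_rot: [-3.142, -0.1, 1.396]
wrist_force: [-0.2, 0.5, -0.4]
width: 0.0196
finger_force: 30.0
time: 4.45
tool_pos: [0.3438, -0.2889, 0.1684]
ee_rot: [3.139, 0.001, 1.397]
wrist_force: [-0.2, -0.6, -0.1]
width: 0.0196
finger_force: 30.0
```

View pics/f.png

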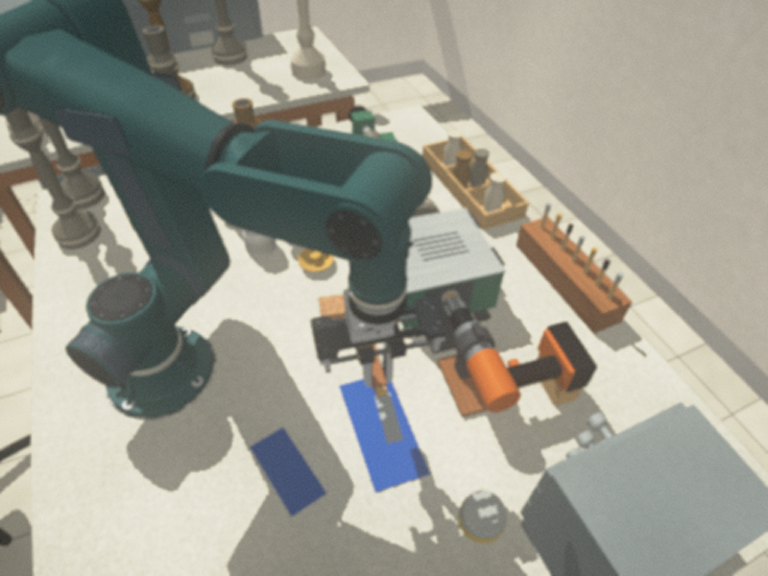

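Spatula is held (blade seen at (390,415)). Now carry it in front of the stand and turn it.

```bash
python3 -m crank '[[1,[0.0376,-0.0038,-0.003],[0,0,0]],[1,[0.0376,-0.0038,-0.003],[0,0,0]],[1,[0.0376,-0.0038,-0.003],[0,0,0]],[1,[0.0376,-0.0038,-0.003],[0,0,0]],[1,[0.0376,-0.0038,-0.003],[0,0,0]],[1,[0.0376,-0.0038,-0.003],[0,0,0]],[1,[0.0376,-0.0038,0],[0,0,0]],[1,[0.0372,-0.0038,0],[0,0,0]]]' >/dev/null; python3 -m crank '[[1,[0,0,0],[0,0,-8.5]],[1,[0,0,0],[0,0,-8.5]],[1,[0,0,0],[0,0,-8.5]],[1,[0,0,0],[0,0,-8.5]],[1,[0,0,0],[0,0,-8.5]],[1,[0,0,0],[0,0,-8.5]],[1,[0,0,0],[0,0,-8.5]],[1,[0,0,0],[0,0,-8.5]]]'; python3 -m crank '[[1,[0,0,0],[0,0,-8.5]],[1,[0,0,0],[0,0,-8.5]],[1,[0,0,0],[0,0,-8]],[1,[0,0,0],[0,0,0]],[1,[0,0,0],[0,0,0]],[1,[0,0,0],[0,0,0]]]'
cat > m5.py <<'E'
from h import *
import pickle
o=robot.get_obs(); T=o["tool_pos"]; yaw=o["ee_rot"][2]
u=-np.array([np.cos(yaw),np.sin(yaw)]); v=np.array([-u[1],u[0]])
for n in ("side","scene"):
    s=snap(n); pickle.dump(s,open(n+"3.pkl","wb")); X=cloud(s); D=X[...,:2]-T[:2]; p=D@u*1000;q=D@v*1000
    print(n,T.round(4),np.degrees(yaw))
    for x in range(-10,130,10):
        m=(abs(p-x)<5)&(abs(q)<25)&(abs(X[...,2]-T[2])<.025)
        if m.sum(): print(x,m.sum(),"z",np.nanpercentile(X[m][:,2],[10,50,90]).round(4),"q",np.nanpercentile(q[m],[5,50,95]).round(1))
E
python3 m5.py
```

```text
time: 6.2
tool_pos: [0.3646, 0.012, 0.1831]
ee_rot: [-3.14, -0.004, 2.588]
wrist_force: [-0.6, 0.4, -0.6]
width: 0.0196
finger_force: 30.0
time: 6.8
tool_pos: [0.3652, 0.012, 0.1845]
ee_rot: [3.142, -0.002, 3.017]
wrist_force: [0.2, 0.9, -0.1]
width: 0.0197
finger_force: 30.0
side [0.3652 0.012  0.1845] 172.86800966743692
-10 28 z [0.1928 0.2027 0.2058] q [-22.8  -9.8   4.8]
0 10 z [0.1974 0.2023 0.2068] q [-22.8 -21.8 -19.2]
10 16 z [0.1937 0.2028 0.2064] q [-24.2 -12.    2.3]
20 23 z [0.1913 0.2013 0.2047] q [-11.9  -7.7   4. ]
30 23 z [0.1919 0.1987 0.2029] q [-12.   -6.2   3.6]
40 20 z [0.1947 0.1958 0.1972] q [-11.6  -0.4   7.1]
50 24 z [0.1945 0.1956 0.1969] q [-12.8  -1.3   9.9]
60 20 z [0.1947 0.1963 0.1976] q [-11.6  -2.3   9.8]
70 22 z [0.1936 0.1961 0.1972] q [-11.3  -2.3   9.7]
80 20 z [0.1945 0.1962 0.1971] q [-13.   -3.   10.4]
90 19 z [0.1944 0.1961 0.1977] q [-12.1  -2.8   8.5]
100 23 z [0.1941 0.195  0.1968] q [-12.8  -0.7   9.5]
110 9 z [0.1944 0.196  0.1968] q [-11.1  -3.3   9.5]
scene [0.3652 0.012  0.1845] 172.86800966743692
-10 10 z [0.201  0.204  0.2058] q [-4.5  1.3 22. ]
0 14 z [0.1991 0.2045 0.2067] q [-10.    2.8  21.8]
10 48 z [0.1908 0.201  0.2068] q [-18.7   8.4  20.5]
20 21 z [0.1935 0.2011 0.2041] q [-9.1  3.8 10.1]
30 19 z [0.193  0.1971 0.2007] q [-9.1  2.7  8.4]
40 11 z [0.1935 0.1948 0.2007] q [-7.1  2.  10.3]
50 16 z [0.1937 0.1944 0.1964] q [-11.4  -1.6  11.2]
60 12 z [0.1941 0.1947 0.1956] q [-7.8 -0.4 10.9]
70 14 z [0.1927 0.1938 0.196 ] q [-9.3  4.2 10.5]
80 14 z [0.1936 0.1944 0.1955] q [-10.3  -1.3   8. ]
90 14 z [0.1935 0.1946 0.1961] q [-11.   -0.8  11.1]
100 12 z [0.1938 0.195  0.1958] q [-10.5   0.8   9.3]
110 11 z [0.1933 0.1943 0.1947] q [-10.9  -0.4  10.5]
```

```bash
python3 -m crank '[[1,[0,0,0.037],[0,0,0]],[1,[0,0,0.036],[0,0,0]],[1,[0,0,0],[0,0,0]],[1,[0,0,0],[0,0,0]],[1,[0,0,0],[0,0,0]]]'; python3 -m crank '[[1,[-0.008,0,0],[0,0,0]],[1,[-0.008,0,0],[0,0,0]],[1,[-0.006,0,0],[0,0,0]],[1,[0,0,0],[0,0,0]]]'; python3 -m crank '[[1,[-0.008,0,0],[0,0,0]],[1,[-0.008,0,0],[0,0,0]],[1,[0,0,0],[0,0,0]],[1,[0,0,0],[0,0,0]]]'
```

```text
time: 7.4
tool_pos: [0.367, 0.012, 0.1146]
ee_rot: [3.142, 0.004, 3.019]
wrist_force: [-0.2, -0.6, -0.3]
width: 0.0196
finger_force: 30.0
time: 7.8
tool_pos: [0.3884, 0.0093, 0.1127]
ee_rot: [-3.142, 0.001, 3.019]
wrist_force: [0.8, 0.4, -1.2]
width: 0.0199
finger_force: 30.0
time: 8.2
tool_pos: [0.4032, 0.0075, 0.1122]
ee_rot: [3.142, -0.001, 3.019]
wrist_force: [-0.6, -0.7, -1.2]
width: 0.0198
finger_force: 30.0
```

```bash
python3 -m crank '[[1,[0,0,-0.004],[0,0,0]],[1,[0,0,-0.004],[0,0,0]],[1,[-0.0029,0,-0.0162],[0,0,0]],[1,[-0.0029,0,-0.0162],[0,0,0]],[1,[-0.0029,0,-0.0162],[0,0,0]],[1,[0,0,0],[0,0,0]],[1,[0,0,0],[0,0,0]]]'; cat > m6.py <<'E'
from h import *
import sys
o=robot.get_obs(); O=np.array([.6005,-.0168]); a=np.radians(-7.06); R=np.array([[np.cos(a),-np.sin(a)],[np.sin(a),np.cos(a)]])
T=o["tool_pos"]; print("t",o["time"],"TCP stand",((T[:2]-O)@R*1000).round(1),"z",T[2],"rot",np.degrees(o["ee_rot"]).round(1),"F",o["wrist_force"].round(1),"M",o["wrist_torque"].round(2),o["width"])
s=snap("scene"); X=cloud(s); Q=np.dstack([(X[...,:2]-O)@R*1000,X[...,2]*1000]); S=cv2.cvtColor(s["color"],cv2.COLOR_RGB2HSV)[...,1]
# cover outer face: strip at y in 60..95 right side of the box (away from gripper)
m=(abs(Q[...,1])>55)&(abs(Q[...,1])<95)&(Q[...,2]>127)&(Q[...,0]>-110)&(Q[...,0]<200)&(S<80)
P=Q[m]; 
if len(P): ang=np.degrees(np.arctan2(P[:,2]-127,105-P[:,0])); w=np.hypot(P[:,2]-127,105-P[:,0]); print("cover angle deg pct",np.percentile(ang[(w>60)&(w<215)],[10,25,50,75,90]).round(1),len(P))
if len(sys.argv)>1: save(s,sys.argv[1],scale=1.5)
E
python3 m6.py
```

```text
time: 8.9
tool_pos: [0.412, 0.0064, 0.1692]
ee_rot: [-3.142, 0.001, 3.019]
wrist_force: [0.1, -0.6, -0.6]
width: 0.0196
finger_force: 30.0
t 8.9 TCP stand [-1.899e+02 -1.000e-01] z 0.1691510994462297 rot [-1.80e+02  1.00e-01  1.73e+02] F [ 0.1 -0.6 -0.6] M [ 0.1  -0.05  0.01] 0.019632041229781176
cover angle deg pct [16.9 17.2 17.6 18.1 18.8] 1817
```

```bash
python3 -m crank '[[1,[-0.0069,0,-0.0147],[0,0,0]],[1,[-0.0069,0,-0.0147],[0,0,0]],[1,[-0.0069,0,-0.0147],[0,0,0]],[1,[-0.0103,0,-0.0123],[0,0,0]],[1,[-0.0103,0,-0.0123],[0,0,0]],[1,[-0.0103,0,-0.0123],[0,0,0]],[1,[0,0,0],[0,0,0]],[1,[0,0,0],[0,0,0]]]';python3 m6.py
```

```text
time: 9.75
tool_pos: [0.4628, 0.0002, 0.2491]
ee_rot: [-3.142, -0.001, 3.019]
wrist_force: [0.4, -0.6, -1.4]
width: 0.0201
finger_force: 30.0
t 9.75 TCP stand [-1.387e+02 -1.000e-01] z 0.2491373792999253 rot [-180.   -0.  173.] F [ 0.4 -0.6 -1.4] M [ 0.09 -0.05 -0.01] 0.02009833557762441
cover angle deg pct [45.2 45.6 46.1 46.6 47.2] 2547
```

```bash
python3 -m crank '[[1,[-0.013,0,-0.009],[0,0,0]],[1,[-0.013,0,-0.009],[0,0,0]],[1,[-0.013,0,-0.009],[0,0,0]],[1,[-0.0147,0,-0.0053],[0,0,0]],[1,[-0.0147,0,-0.0053],[0,0,0]],[1,[-0.0147,0,-0.0053],[0,0,0]],[1,[0,0,0],[0,0,0]],[1,[0,0,0],[0,0,0]]]';python3 m6.py g.png
```

```text
time: 10.6
tool_pos: [0.545, -0.0099, 0.292]
ee_rot: [3.142, -0.001, 3.019]
wrist_force: [0.4, -0.2, 1.0]
width: 0.0201
finger_force: 30.0
t 10.6 TCP stand [-56.    0.1] z 0.2920296568078593 rot [ 1.80e+02 -1.00e-01  1.73e+02] F [ 0.4 -0.2  1. ] M [ 0.04  0.   -0.03] 0.02009026644682318
cover angle deg pct [74.5 74.8 75.2 75.7 76.3] 3229
```

View pics/g.png

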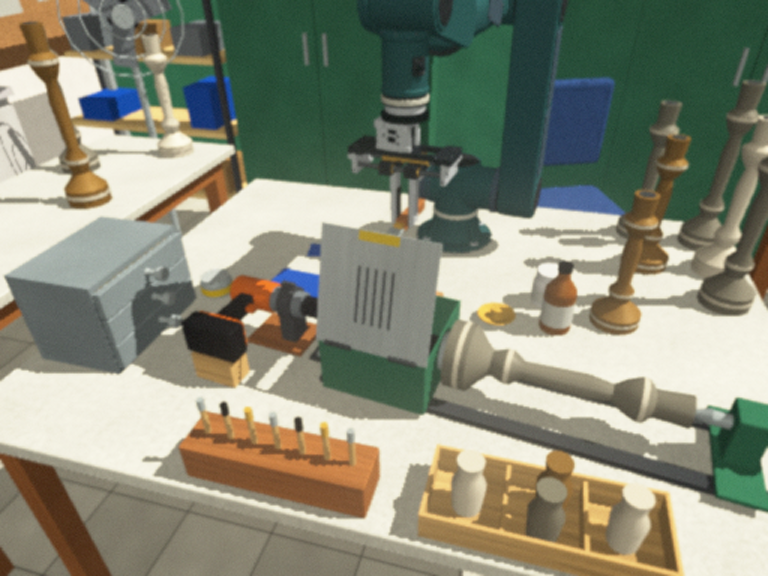

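The cover is nearly upright, standing from (380,235) to (375,355), with the blade behind it. I'll push it past vertical and then back off.

```bash
python3 -m crank '[[1,[-0.0154,0,-0.0013],[0,0,0]],[1,[-0.0154,0,-0.0013],[0,0,0]],[1,[-0.0154,0,-0.0013],[0,0,0]],[1,[-0.015,0,0.0027],[0,0,0]],[1,[-0.015,0,0.0027],[0,0,0]],[1,[-0.012,0,0.002],[0,0,0]],[1,[0,0,0],[0,0,0]],[1,[0,0,0],[0,0,0]]]';python3 m6.py; python3 -m crank '[[1,[0.03,0,0],[0,0,0]],[1,[0.048,0,0],[0,0,0]],[1,[0.048,0,0],[0,0,0]],[1,[0.048,0,0],[0,0,0]],[1,[0.048,0,0],[0,0,0]],[1,[0.048,0,0],[0,0,0]],[1,[0,0,0],[0,0,0]],[1,[0,0,0],[0,0,0]]]'; python3 m6.py
```

```text
time: 11.45
tool_pos: [0.6323, -0.0206, 0.2891]
ee_rot: [-3.142, -0.001, 3.019]
wrist_force: [-0.2, -0.0, -0.9]
width: 0.0199
finger_force: 30.0
t 11.45 TCP stand [32.1  0.1] z 0.2890503002386935 rot [-180.   -0.  173.] F [-0.2 -0.  -0.9] M [ 0.08 -0.05 -0.05] 0.019872061285170994
cover angle deg pct [103.3 103.5 103.8 104.1 104.6] 2846
time: 12.3
tool_pos: [0.3642, 0.0124, 0.2904]
ee_rot: [-3.142, 0.004, 3.02]
wrist_force: [0.7, 0.8, 0.3]
width: 0.0197
finger_force: 30.0
t 12.3 TCP stand [-2.381e+02 -1.000e-01] z 0.29035602910109753 rot [-180.     0.3  173. ] F [0.7 0.8 0.3] M [ 0.09 -0.1   0.01] 0.019683235825839415
cover angle deg pct [103.3 103.5 103.8 104.1 104.6] 1838
```

```bash
python3 -m crank '[[1,[0,0,0.01],[0,0,8.5]],[1,[0,0,0.01],[0,0,8.5]],[1,[0,0,0.01],[0,0,8.5]],[1,[0,0,0.01],[0,0,8.5]],[1,[0,0,0.01],[0,0,8.5]],[1,[0,0,0.01],[0,0,8.5]],[1,[0,0,0.01],[0,0,8.5]],[1,[0,0,0.01],[0,0,8.5]]]'>/dev/null; python3 -m crank '[[1,[0,0,0.01],[0,0,8.5]],[1,[0,0,0],[0,0,8.5]],[1,[0,0,0],[0,0,8]],[1,[0,0,0],[0,0,0]],[1,[0,0,0],[0,0,0]]]'; python3 -m crank '[[1,[-0.0376,0.0038,0],[0,0,0]],[1,[-0.0376,0.0038,0],[0,0,0]],[1,[-0.0376,0.0038,0],[0,0,0]],[1,[-0.0376,0.0038,0],[0,0,0]],[1,[-0.0376,0.0038,0],[0,0,0]],[1,[-0.0376,0.0038,0],[0,0,0]],[1,[-0.0376,0.0038,0],[0,0,0]],[1,[-0.0372,0.0038,0],[0,0,0]]]'; python3 -m crank '[[1,[0,0,0],[0,0,0]],[1,[0,0,0],[0,0,0]],[1,[0,0,0],[0,0,0]]]'; python3 m5.py
```

```text
time: 13.65
tool_pos: [0.3657, 0.0121, 0.199]
ee_rot: [-3.141, 0.0, 1.399]
wrist_force: [0.4, -0.7, -0.5]
width: 0.0201
finger_force: 30.0
time: 14.45
tool_pos: [0.3427, -0.2909, 0.1992]
ee_rot: [3.141, -0.0, 1.398]
wrist_force: [0.6, 0.8, -0.3]
width: 0.0193
finger_force: 30.0
time: 14.75
tool_pos: [0.3431, -0.2881, 0.1992]
ee_rot: [-3.141, -0.001, 1.398]
wrist_force: [0.3, -0.5, -0.3]
width: 0.0199
finger_force: 30.0
side [ 0.3431 -0.2881  0.1992] 80.09699725156561
-10 32 z [0.2174 0.2193 0.2203] q [-21.5   0.9   9.9]
0 32 z [0.2173 0.2195 0.2205] q [-21.5   0.2   9.5]
10 86 z [0.2072 0.2185 0.221 ] q [-18.8  -1.3  18.3]
20 44 z [0.2124 0.2166 0.2202] q [-9.2 -1.8  8.4]
30 45 z [0.209  0.215  0.2172] q [-8.5  0.4  9.3]
40 44 z [0.2095 0.2106 0.2119] q [-10.8  -0.   10.3]
50 44 z [0.2085 0.2099 0.2119] q [-10.8  -1.   10.6]
60 49 z [0.2085 0.2104 0.2113] q [-11.1   1.2  10.8]
70 43 z [0.2084 0.2101 0.2115] q [-11.   -1.3  10.4]
80 51 z [0.2092 0.2101 0.2113] q [-10.7  -0.2  10.4]
90 51 z [0.2089 0.21   0.2113] q [-10.9   0.    9.8]
100 48 z [0.2089 0.2099 0.2116] q [-11.3   0.1  10.9]
110 35 z [0.2082 0.2096 0.2111] q [-10.7  -0.1  10.3]
scene [ 0.3431 -0.2881  0.1992] 80.09699725156561
-10 39 z [0.2048 0.2157 0.2227] q [-16.1  10.1  22.8]
0 17 z [0.2063 0.2179 0.2233] q [-11.7  19.7  23. ]
10 7 z [0.2072 0.2168 0.2217] q [17.8 21.6 22.3]
20 6 z [0.2043 0.2079 0.214 ] q [6.4 7.9 9.7]
30 11 z [0.2077 0.2092 0.2151] q [ 2.1  7.9 13.5]
40 6 z [0.2078 0.209  0.2104] q [-9.2  1.2 12. ]
50 9 z [0.2071 0.2087 0.2106] q [-8.2  3.3 11.8]
60 10 z [0.2073 0.2094 0.2103] q [-8.8  0.1 11.1]
70 10 z [0.2085 0.2097 0.2099] q [-8.5  1.3 11.9]
80 10 z [0.2069 0.2088 0.2113] q [-10.2   2.1  12.2]
90 8 z [0.2069 0.2092 0.2095] q [-4.7  2.2 10.1]
100 9 z [0.2082 0.2088 0.2107] q [-11.9   2.8  12.5]
110 5 z [0.2072 0.209  0.2093] q [-9.2  2.4  7.8]
```

```bash
python3 -m crank '[[1,[0.018,0.008,0],[0,5.7,0]],[1,[-0.0045,0,0.045],[0,0,0]],[1,[-0.0045,0,0.045],[0,0,0]],[1,[-0.0045,0,0.045],[0,0,0]],[1,[-0.003,0,0.03],[0,0,0]],[1,[-0.0017,0,0.017],[0,0,0]],[1,[-0.0009,0,0.009],[0,0,0]],[1,[0,0,0],[0,0,0]]]'; python3 -m crank '[[1,[0,0,0],[0,0,0]],[1,[0,0,0],[0,0,0]]]'
```

```text
time: 15.65
tool_pos: [0.3539, -0.2717, 0.0071]
ee_rot: [-3.141, -0.1, 1.398]
wrist_force: [0.1, -0.2, -0.0]
width: 0.0199
finger_force: 30.0
time: 15.85
tool_pos: [0.3547, -0.2731, 0.0085]
ee_rot: [3.139, -0.098, 1.397]
wrist_force: [-0.6, 1.0, -0.2]
width: 0.0194
finger_force: 30.0
```

```bash
python3 -m crank '[[1,[0,0,0.001],[0,0,0]],[0.5,[0,0,0],[0,0,0]],[0.5,[0,0,0],[0,0,0]],[0.5,[0,0,0],[0,0,0]],[0.5,[0,0,0],[0,0,0]],[0.5,[0,0,0],[0,0,0]],[0.5,[0,0,0],[0,0,0]]]'; python3 -m crank '[[0.5,[0.002,0,-0.02],[0,0,0]],[0.5,[0.0045,0,-0.045],[0,0,0]],[0.5,[0.0045,0,-0.045],[0,0,0]],[0.5,[0.0045,0,-0.045],[0,0,0]],[0.5,[0.004,0,-0.04],[0,-5.7,0]],[0.5,[-0.045,0,0],[0,0,0]],[0.5,[-0.045,0,0],[0,0,0]],[0.5,[0,0,0],[0,0,0]]]'; python3 m3.py i.png
```

```text
time: 16.55
tool_pos: [0.3538, -0.2725, 0.0063]
ee_rot: [3.142, -0.1, 1.396]
wrist_force: [-0.6, 0.4, -0.1]
width: 0.0471
finger_force: 0.0
time: 17.35
tool_pos: [0.3375, -0.3644, 0.2021]
ee_rot: [-3.141, 0.002, 1.393]
wrist_force: [0.1, 0.5, -0.5]
width: 0.0472
finger_force: 0.0
mat 11656 px [255.  99.] med [ 0.3594 -0.2723  0.003 ] rect [ 355.7 -285.1] [218.2  98.1] 85.1
mat 5913 px [113. 139.] med [ 0.1741 -0.2891  0.002 ] rect [ 174.  -293.3] [ 66.8 147.4] 12.2
handle 1659 px [253.  67.] med [ 0.3614 -0.241   0.028 ] rect [ 361.2 -244.8] [98.9 18.8] 79.3
blade 555 px [253. 141.] med [ 0.3454 -0.3224  0.0107] rect [ 346.4 -323.7] [42.8 23.9] 79.8
17.4 [ 0.33773691 -0.36228498  0.20175545] [-3.14077662e+00 -9.28606235e-04  1.39365794e+00]
```

View pics/i.png

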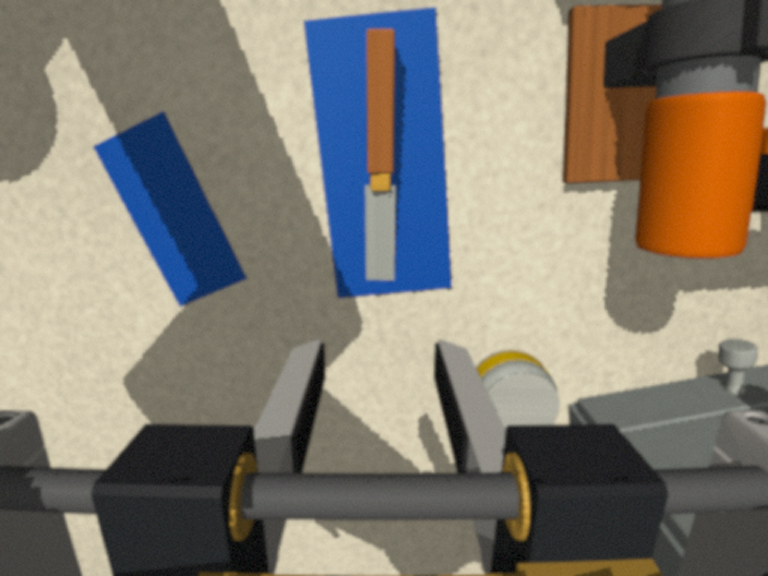

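The spatula lies fully on the large mat: handle (380,100), blade tip (380,280). Next, a look into the gap from above.

```bash
python3 -m crank '[[0.3,[0,0,-0.04],[0,0,0]],[0.3,[0.0377,0.032,0],[0,0,0]],[0.3,[0.0377,0.032,0],[0,0,0]],[0.3,[0.0377,0.032,0],[0,0,0]],[0.3,[0.0377,0.032,0],[0,0,0]],[0.3,[0.0377,0.032,0],[0,0,0]],[0.3,[0.0377,0.032,0],[0,0,0]],[0.3,[0,0,0],[0,0,-3.05]]]';  python3 -m crank '[[0.3,[0,0,0],[0,0,0]],[0.3,[0,0,0],[0,0,0]]]'; cat > m7.py <<'E'
from h import *
import sys
o=robot.get_obs(); O=np.array([.6005,-.0168]); a=np.radians(-7.06); R=np.array([[np.cos(a),-np.sin(a)],[np.sin(a),np.cos(a)]])
T=o["tool_pos"]; print("t",o["time"],"TCP stand",((T[:2]-O)@R*1000).round(1),"z",T[2],"rot",np.degrees(o["ee_rot"]).round(1),"F",o["wrist_force"].round(1))
s=snap("wrist"); X=cloud(s); Q=np.dstack([(X[...,:2]-O)@R*1000,X[...,2]*1000]); hsv=cv2.cvtColor(s["color"],cv2.COLOR_RGB2HSV); H,S,V=[hsv[...,i].astype(int) for i in range(3)]
m=(Q[...,2]>80)&(Q[...,2]<112)&(Q[...,1]<-65)&(Q[...,1]>-92)&(abs(Q[...,0]+15)<30)
br=m&(H>10)&(H<35)&(S>90)
for n,k in (("all",m),("brass",br)):
    P=Q[k]
    if len(P): print(n,len(P),np.percentile(P,[2,50,98],axis=0).round(1).tolist())
# rim of the box (green walls) front & y-, bracket inner face, motor face
for y in range(-110,-30,4):
    k=(abs(Q[...,1]-y)<2)&(abs(Q[...,0]+45)<10); 
    if k.sum(): print(y,k.sum(),np.nanpercentile(Q[k][:,2],[10,50,90]).round(0))
save(s,sys.argv[1],scale=1.5)
E
python3 m7.py j.png
```

```text
time: 18.2
tool_pos: [0.5694, -0.1659, 0.2406]
ee_rot: [-3.14, -0.004, 1.459]
wrist_force: [-0.2, -1.0, -0.5]
width: 0.0662
finger_force: 0.0
time: 18.4
tool_pos: [0.5661, -0.1712, 0.2422]
ee_rot: [-3.141, -0.0, 1.449]
wrist_force: [-0.6, -0.2, 1.2]
width: 0.0659
finger_force: 0.0
t 18.4 TCP stand [ -15.2 -157.4] z 0.2422000499947672 rot [-180.   -0.   83.] F [-0.6 -0.2  1.2]
all 505 [[-33.4, -88.5, 93.5], [-14.7, -81.3, 106.1], [3.9, -72.5, 111.1]]
brass 347 [[-28.3, -84.3, 93.1], [-14.7, -78.3, 106.0], [-1.3, -72.4, 108.2]]
-106 80 [117. 118. 119.]
-102 60 [117. 118. 119.]
-98 99 [115. 125. 126.]
-94 80 [115. 116. 117.]
-90 150 [ 44. 115. 117.]
-86 48 [21. 22. 23.]
-82 48 [21. 22. 23.]
-78 48 [21. 22. 23.]
-74 48 [21. 22. 23.]
-70 64 [21. 22. 23.]
-66 48 [21. 22. 23.]
-62 48 [15. 21. 23.]
-58 47 [15. 16. 17.]
-54 64 [15. 16. 17.]
-50 48 [15. 16. 17.]
-46 174 [ 16.  58. 100.]
-42 89 [102. 103. 105.]
-38 89 [103. 104. 105.]
-34 85 [103. 104. 105.]
```

View pics/j.png

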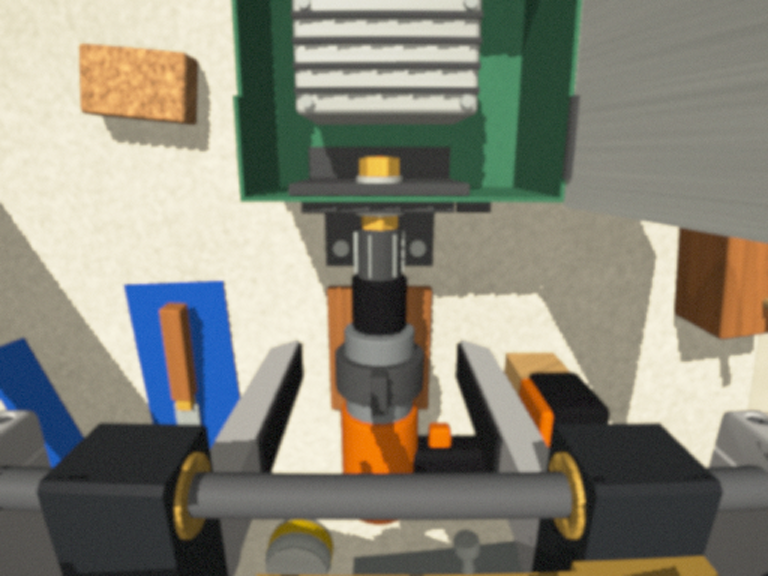

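The view shows the open box with the brass head at (380,168), the bracket at (380,188) and the motor above it. The head agrees with my stand frame to within 1 mm. I'll move over the gap and descend.

```bash
python3 -m crank '[[0.3,[0.041,0,0],[0,0,0]],[0.3,[0.041,0,0],[0,0,0]],[0.3,[0,0,0.04],[0,0,0]],[0.3,[0,0,0.04],[0,0,0]],[0.3,[0,0,0],[0,0,0]],[0.3,[0,0,0],[0,0,0]],[0.3,[0,0,0],[0,0,0]]]'; python3 - <<'E'
from h import *
O=np.array([.6005,-.0168]); a=np.radians(-7.06); R=np.array([[np.cos(a),-np.sin(a)],[np.sin(a),np.cos(a)]])
v=[]
for i in range(4):
    o=robot.get_obs(); v.append(np.r_[(o["tool_pos"][:2]-O)@R*1000,o["tool_pos"][2]*1000,np.degrees(o["ee_rot"])])
    s=snap("side")
print(np.round(v,1))
E
```

```text
time: 19.15
tool_pos: [0.5778, -0.0914, 0.1657]
ee_rot: [3.136, 0.001, 1.448]
wrist_force: [0.6, -0.5, -0.4]
width: 0.0657
finger_force: 0.0
[[-13.3 -76.8 165.7 179.7   0.   83. ]
 [-13.1 -76.8 166.  179.7   0.   83. ]
 [-13.1 -76.6 165.8 179.7   0.   83. ]
 [-13.3 -76.5 165.3 179.7   0.   83. ]]
```

```bash
python3 -m crank '[[0.3,[0.001,-0.0015,0],[0,0,0]],[0.3,[0,0,0.03],[0,0,0]],[0.3,[0,0,0.03],[0,0,0]],[0.3,[0,0,0.02],[0,0,0]],[0.3,[0,0,0.012],[0,0,0]],[0.3,[0,0,0],[0,0,0]],[0.3,[0,0,0],[0,0,0]]]'; python3 -m crank '[[1,[0,0,0],[0,0,0]],[1,[0,0,0],[0,0,0]],[1,[0,0,0],[0,0,0]],[1,[0,0,0],[0,0,0]],[1,[0,0,0],[0,0,0]],[1,[0,0,0],[0,0,0]],[1,[0,0,0],[0,0,0]],[1,[0,0,0],[0,0,0]]]'; cat > m8.py <<'E'
from h import *
O=np.array([.6005,-.0168]); a=np.radians(-7.06); R=np.array([[np.cos(a),-np.sin(a)],[np.sin(a),np.cos(a)]])
o=robot.get_obs(); print(o["time"],((o["tool_pos"][:2]-O)@R*1000).round(1),o["tool_pos"][2],o["wrist_force"].round(1),o["wrist_torque"].round(2),o["width"],o["finger_force"],np.degrees(o["ee_rot"]).round(1))
E
python3 m8.py
```

```text
time: 20.05
tool_pos: [0.5758, -0.0892, 0.0714]
ee_rot: [3.14, 0.0, 1.45]
wrist_force: [0.8, -1.5, 0.7]
width: 0.0658
finger_force: 0.0
time: 20.85
tool_pos: [0.5757, -0.0892, 0.0705]
ee_rot: [3.14, 0.0, 1.45]
wrist_force: [2.1, -0.2, -1.1]
width: 0.025
finger_force: 30.0
20.85 [-15.7 -74.9] 0.07049521662867882 [ 2.1 -0.2 -1.1] [-0.01 -0.4   0.04] 0.024977489748854127 29.999949764460325 [179.9   0.   83.1]
```

```bash
for i in 1 2 3; do python3 -m crank '[[1,[0,0,0],[0,0,0]],[1,[0,0,0],[0,0,0]],[1,[0,0,0],[0,0,0]],[1,[0,0,0],[0,0,0]],[1,[0,0,0],[0,0,0]],[1,[0,0,0],[0,0,0]]]'>/dev/null; python3 m8.py; done; python3 - <<'E'
from h import *
s=snap("wrist"); r=snap("scene"); 
a=cv2.resize(s["color"][180:384,150:350,::-1],(400,408)); b=cv2.resize(r["color"][100:300,150:350,::-1],(400,408))
cv2.imwrite("pics/k.png",np.hstack([a,b]))
E
```

```text
21.45 [-15.7 -74.9] 0.0705100020192054 [ 6.6 -0.6 -1.8] [-0.09 -0.79  0.01] 0.024997815816335586 29.999744966626167 [179.9   0.   83.1]
22.05 [-15.7 -74.9] 0.07050793662254509 [ 5.4 -0.6 -2.3] [-0.05 -0.84 -0.03] 0.02462076405808958 30.000007040798664 [179.9   0.   83.1]
22.65 [-15.7 -74.9] 0.07050763621191938 [ 5.1 -0.4 -1.1] [-0.1  -0.79  0.01] 0.024735498121941486 29.999781120568514 [179.9   0.   83.1]
```

View pics/k.png

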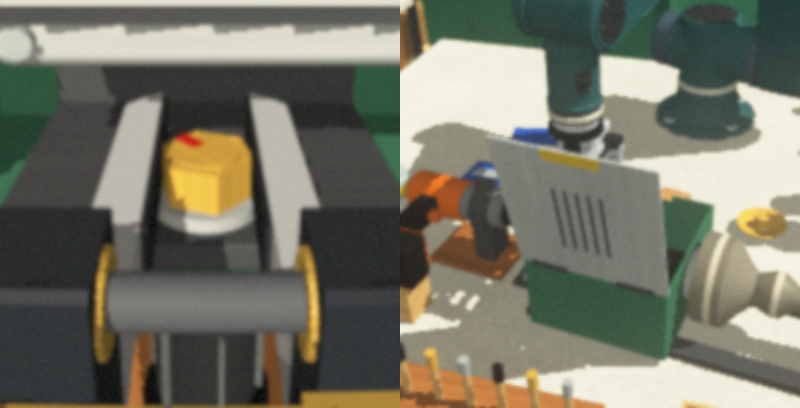

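The fingers straddle the brass head at (207,172) and touch it on both sides, and the cover stays open (right half). I'll remove the slight side load and check that the red mark no longer moves.

```bash
python3 -m crank '[[1,[0,0.001,0],[0,0,0]],[1,[0,0,0],[0,0,0]],[1,[0,0,0],[0,0,0]],[1,[0,0,0],[0,0,0]]]'>/dev/null; cat > m9.py <<'E'
from h import *
v=[]
s=snap("wrist"); c=s["color"].astype(int); m=(c[...,0]>130)&(c[...,1]<70)&(c[...,2]<70); m[:230]=0; m[290:]=0; m[:,:210]=0;m[:,290:]=0
ys,xs=np.nonzero(m); print("red",len(xs),xs.mean() if len(xs) else 0,ys.mean() if len(ys) else 0)
E
for i in 1 2 3; do python3 m9.py; python3 m8.py; python3 -m crank '[[1,[0,0,0],[0,0,0]],[1,[0,0,0],[0,0,0]],[1,[0,0,0],[0,0,0]],[1,[0,0,0],[0,0,0]],[1,[0,0,0],[0,0,0]],[1,[0,0,0],[0,0,0]],[1,[0,0,0],[0,0,0]],[1,[0,0,0],[0,0,0]]]'>/dev/null; done; python3 m9.py;python3 m8.py
```

```text
red 29 243.3793103448276 249.31034482758622
23.2 [-15.7 -74.9] 0.0704608486872748 [ 1.1 -0.1  1.4] [ 0.07 -0.05  0.02] 0.024969572786285733 30.000245478004217 [-180.    0.   83.]
red 27 243.55555555555554 249.40740740740742
24.05 [-15.7 -74.9] 0.07042024239196973 [-3.5 -0.1  4.8] [ 0.09  0.58 -0.03] 0.02471691012318511 30.00066613778472 [-180.    0.   83.]
red 27 243.55555555555554 249.40740740740742
24.9 [-15.7 -74.8] 0.07039754903315956 [-3.1  0.5  5.5] [0.07 0.66 0.  ] 0.024729164131140173 30.00079158693552 [-180.    -0.    83.1]
red 28 243.35714285714286 249.35714285714286
25.75 [-15.6 -74.9] 0.0704047239545912 [-3.1  0.7  5.5] [0.09 0.72 0.01] 0.024796295112388195 30.000812485814095 [-180.     0.    83.1]
```

```bash
python3 -c "
from bench import robot
print(robot.close_job())"
```

```text
the job is handed in; nothing more can be done
None
```

I handed the job in at about 26 s: the cover stands open at about 104°, the spatula is back on its blue mat, and the gripper is holding the brass bolt head at 30 N, with no turning seen over the last 2.5 s.

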